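Hold the coffee-pod chest ready for refilling

TASK

I want to refill the wooden coffee-pod chest: lift its hinged lid by the bar and swing it right over until it rests open on its stop. Then take the post of the spring-loaded pusher inside, pull it along the chest until its pointers line up with the refill mark on the chest floor, and keep it there: finish while still holding it at the mark, as it springs back when let go. Leave the pods, the jar and the kitchen timer where they are.

Things in the scene. Friction and masses are not known exactly. Their poses are not given: they have to be found in the camera images.
- pod_chest: Pale wooden chest fixed to the worktop, outside 130 (x) x 300 (y) x 80 mm high without lid, walls and floor 8 mm thick. Origin: centre of its underside. Its own +x points away from the robot to the hinge side, its own +y runs along its length to the robot's left, +z up; it stands turned by -0.2 to 0.35 rad.
- chest_lid (a joint): Lid of the chest, 130 x 300 x 10 mm, about 0.3 kg, hinged along the top of the far long wall: 0 shut, grows as the front edge rises, 1.57 upright, 1.9 rad resting open on its stop, leaning back. Let go short of upright it falls shut; past upright it falls open on its stop by itself.
- lid_hinge (a point): Point on the lid's hinge axis (the chest's y direction), midway along it: 65 mm behind the chest's centre, 80 mm above its underside.
- lid_bar (a point): Middle of the lid's steel pull bar: round, 10 mm thick, 100 mm long along the chest's y, joined at its ends, 45 mm out from the lid's front edge (free gap 40 mm), 175 mm from the hinge axis; 85 mm above the worktop with the lid shut. The round bar can turn between fingers that pinch it from before and behind as the lid swings.
- pusher: Grey pusher in the chest, sliding along its y on the centre line. Origin: on the inner floor (8 mm over the worktop) under the post; two small dark pointers 36 mm out at its sides lie at this same y. A spring draws it to its rest, 60 mm to -y of the chest's centre; pulling it to +y takes 4 to 10 N, travel 110 mm. Carriage 52 mm wide, 14 mm high; end plate 50 mm high, 57 mm to -y of the post.
- pusher_post (a point): Centre of the top of the pusher's upright grip post, 76 mm above the worktop; the post is 20 mm (x) by 18 mm (y) and free above the carriage for 54 mm.
- mark: Refill mark, fixed: a dark raised strip, 7 mm wide and 3 mm high, straight across the chest's inner floor (the pusher passes over it) and 55 mm up both long walls. Origin: on the inner floor, in the middle of the strip; axes as the chest's. It lies 50 to 90 mm to +y of the pusher's rest and does not block the pusher.
- pod_1: Loose coffee pod, 52 mm disc with tab, 12 mm high, origin at the centre of its underside; to be left alone.
- pod_2: Another loose coffee pod, 52 mm disc with tab, 12 mm high, origin at the centre of its underside; to be left alone.
- jar_2: Glass jar with a dark screw lid, 62 mm across, 98 mm high, origin at the centre of its underside; to be left alone.
- kitchen_timer: Round wind-up kitchen timer, 64 mm across, 50 mm high, origin at the centre of its underside; to be left alone.

How it is judged:
By the outcome, as a careful person would: the job done as asked, in the order asked, and still so for the second after the job is handed in, while the arm keeps its last pose, push and grip.
It also fails if it takes over 48 s, if anything falls off the work surface, if the arm or the gripper's body presses on something with over 40 N, if the wrist force passes 120 N, or if a joint passes its speed limit or range.

ROBOT

A 6-joint arm with a two-finger parallel gripper is mounted at the origin on a cart in front of the work surface, level with it; the furniture and walls round the work are solid. World frame = base frame: x ahead of the robot, y to its left, z up, the work surface at z = 0. Lengths are in m, angles in rad, forces in N, time in s.
With the tool pointing down it reaches from about 0.4 to 0.825 m from the base axis. Payload 7 kg.
Tool frame: the origin (TCP) lies midway between the tips of the shut fingers; the grasp point (between the pads) lies 19 mm behind it; z points along the fingers, y is the line along which they close (so a half turn about z gives the same grasp; the last joint's range is limited). The gripper opens to 88 mm and grips with 3 to 60 N. Pads are 19 mm wide; open, the fingers measure 130 mm over their backs; the gripper's body (78 mm by 193 mm) begins 47 mm behind the grasp point.
Start: joints at [-1.009, 0.359, 0.012, 0, -1.224, -0.288], TCP at [0.182, -0.65, 0.227] pointing down, gripper open.
Joint ranges: [-3.07, 3.07], [-1.43, 2.12], [-1.02, 1.25], [-3.03, 1.67], [-3.05, -0], [-3.03, 3.03]. Speed limits (rad/s): [2.39, 2.39, 3.01, 3.14, 3.14, 3.14].

INTERFACE

Orientations are given as [roll, pitch, yaw] about the fixed x, y, z axes, in that order (R = Rz(yaw) Ry(pitch) Rx(roll)).
In Python, from station import telemetry, eyes, ticket, recognise, trace gives the robot as it stands. The module is installed in compiled form; this text tells all that it offers.
- The arm moves only by the tool servo_tool, never from a script. Its argument "series" is a list that holds one entry, the list of rows, each a list of 4 numbers: the shift along the tool's x, y, z in mm, then the turn about the tool's z in rad. In form: [[[x, y, z, roll], ...]]. A call has exactly 10 rows; each row shifts and turns the commanded pose from where the row before left it, along the tool's axes as they then stand; what a row does not reach is not made up. A row lasts 1/12 s, in which the tool goes at most 41.7 mm and 7.16 degrees, less where a joint would pass 70% of its speed; a pose out of reach is approached as far as the arm can. A call is refused whole if a number of a shift passes 41.7 or a number of a turn 0.125, either way. A call with a gripper value outside its range is refused whole. "claw" is the gripper's target within -1 to 1 (shut at 1, half-way at 0, fully open at -1), set as the call begins (left out, the last holds). The fingers move at their own pace and stop on an object; "grip_force" is the grip in N (left out, the last holds). Time passes only in rows, so rows that do not move let the fingers close, or fill a call up. It gives the time, the measured TCP pose, the force, the opening and the grip force at its end, in the units of the state.
- telemetry.get_state(): the state, without advancing time (a new reading comes with each control period).
- eyes.grab_frame(name): name is "side" or "top"; returns the picture (420x560x3 uint8, red, green, blue); there is no depth.
- eyes.calibration(name): a dict with "mtx" (3x3 intrinsics, pixels), "rvec" (rotation vector, rad) and "tvec" (3), from world to camera coordinates, as OpenCV has them. Camera axes: x right, y down, z forward; pixel columns grow to the right and rows downward; lengths in m; the calibration is good to about 2 mm. A picture is of the moment at which its call begins. calibration takes no time and is no camera call.
- ticket.job_done(): hands the job in; it is judged then, once.
Trained networks look in the newest picture that a camera, given by its name, has taken for a name from the list of things; names that differ only in an ending like _2 or _b are one class to them, and where a whole thing is asked for, a point or a joint stands for the part that bears it (a point fixed in the world has none). Each returns a list of dicts, best first, with "conf" (0 to 1); they miss things now and then, are a little off and sometimes report something else, mostly with a low value. They report only what shows in the picture. A call takes as long as a camera call.
- recognise(camera, name): "position" ([x, y, z] in m, in world coordinates, good to about 4 mm: the middle of the surface that is visible of it).
- trace(camera, name): "mask" (420x560 bool, what is visible of it).
The state is a dict: "t": time; "q": joint angles; "qd": joint speeds; "joint_efforts": joint torques, N m; "eef_pos": TCP position; "ee_rot": TCP orientation; "force": force on the tool from outside, world axes, zero at the start; "moment": the same for the moment, N m; "width": finger opening in m; "gripper_force": force on a finger pad.
Only numpy, scipy, OpenCV 4.12 (cv2) and the standard library are available. Lean on these libraries where they do the work, as an engineer would, in place of code of your own. Each camera call takes 0.05 s, during which the arm holds its last target. There are 200 camera calls.

## Working session

There is one attempt and no reset: what is moved stays moved. The work goes in short steps, Python scripts to look and compute and a tool call to move; the robot and the scene stay as the last step left them, time stands still between calls to the robot, and variables do not carry over. Pictures are saved under pics/ and viewed, at most 10 in all, crops included, and the job is handed in when it is done.

Besides the shell and the picture viewer there is one more tool, called after "Emit:" as name([rows], argument=value, ...), one row to a line, values as JSON. servo_tool: Moves the arm, as the interface text tells. Its arguments: {"type":"object","properties":{"series":{"type":"array"},"claw":{"type":"number"},"grip_force":{"type":"number"}},"required":["series"]}

```bash
mkdir -p pics
cat > h.py <<'E'
import numpy as np, cv2
from station import telemetry, eyes, ticket, recognise, trace
def cal(n):
    c=eyes.calibration(n); R=cv2.Rodrigues(np.array(c["rvec"],float))[0]
    return np.array(c["mtx"],float),R,np.array(c["tvec"],float).ravel()
def unproj(n,px,z):
    K,R,t=cal(n); d=R.T@np.linalg.solve(K,[px[0],px[1],1]); o=-R.T@t
    return o+d*(z-o[2])/d[2]
def proj(n,P):
    K,R,t=cal(n); p=K@(R@np.array(P,float)+t); return p[:2]/p[2]
def save(n,f):
    im=eyes.grab_frame(n); cv2.imwrite("pics/"+f,im[:,:,::-1]); return im
E
python3 - <<'E'
from h import *
np.set_printoptions(precision=3,suppress=True)
a=save("top","t0.png");b=save("side","s0.png")
cv2.imwrite("pics/both0.png",cv2.resize(np.hstack([a,b])[:,:,::-1],(800,300),interpolation=cv2.INTER_AREA))
for c in("top","side"):
    K,R,t=cal(c);print(c,-R.T@t,R[2])
    for n in("lid_bar","chest_lid","lid_hinge","jar_2","kitchen_timer","pod_1"):
        r=recognise(c,n);print(n,[(np.round(x["position"],3),round(x["conf"],2)) for x in r[:2]])
m=trace("top","chest_lid")
if m:
    q=cv2.minAreaRect(np.argwhere(m[0]["mask"])[:,::-1].astype(np.float32));P=cv2.boxPoints(q)
    print([(p,unproj("top",p,.088)[:2]) for p in P])
s=telemetry.get_state();print(s["t"],s["eef_pos"],s["ee_rot"],s["width"])
E
```

```text
top [ 0.425 -0.191  1.015] [ 0.093  0.009 -0.996]
lid_bar [(array([ 0.554, -0.258,  0.091]), 0.65)]
chest_lid [(array([ 0.547, -0.259,  0.088]), 0.56)]
lid_hinge [(array([ 0.542, -0.258,  0.092]), 0.95)]
jar_2 [(array([0.62 , 0.136, 0.095]), 0.95)]
kitchen_timer [(array([ 0.534, -0.501,  0.047]), 0.81), (array([0.537, 0.071, 0.012]), 0.48)]
pod_1 [(array([0.46 , 0.11 , 0.014]), 0.83), (array([0.537, 0.071, 0.011]), 0.69)]
side [-0.276  0.837  0.791] [ 0.548 -0.683 -0.483]
lid_bar [(array([ 0.541, -0.236,  0.093]), 0.95)]
chest_lid [(array([ 0.536, -0.238,  0.093]), 0.87)]
lid_hinge [(array([ 0.536, -0.243,  0.092]), 0.56)]
jar_2 []
kitchen_timer [(array([ 0.522, -0.491,  0.045]), 0.48)]
pod_1 [(array([0.463, 0.111, 0.012]), 0.8), (array([0.539, 0.069, 0.012]), 0.53)]
[(array([246., 162.], dtype=float32), array([ 0.621, -0.11 ])), (array([376., 162.], dtype=float32), array([ 0.616, -0.412])), (array([376., 240.], dtype=float32), array([ 0.436, -0.406])), (array([246., 240.], dtype=float32), array([ 0.44 , -0.109]))]
0.75 [ 0.182 -0.65   0.227] [ 3.142  0.    -2.868] 0.08792784213505395
```

View pics/t0.png

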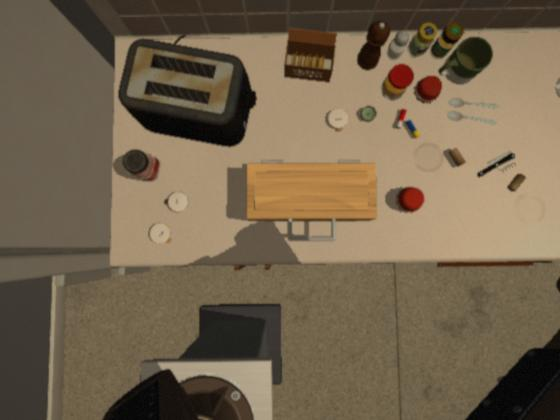

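View pics/s0.png

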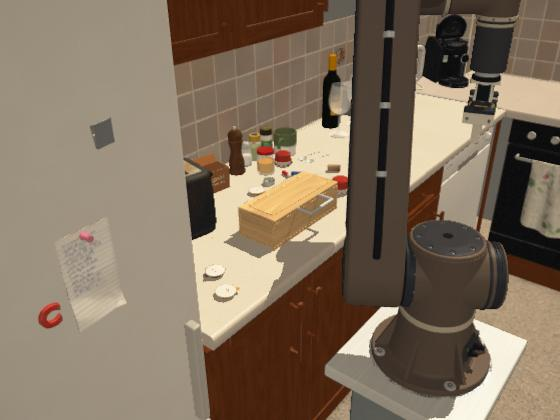

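The top view shows the chest lid at columns 246-376, rows 163-220, almost square to the world axes. Its bar is at about columns 290-335, row 237. The side view agrees, and the space round the lid is clear.

Run:
```python
from h import *
np.set_printoptions(precision=4,suppress=True)
a=cv2.imread("pics/t0.png")
cv2.imwrite("pics/crop0.png",cv2.resize(a[150:250,235:385],None,fx=5,fy=5,interpolation=cv2.INTER_CUBIC))
eyes.grab_frame("top"); m=trace("top","chest_lid")[0]["mask"]
# long edges from mask, line fits
cols=np.r_[250:270,340:345,362:373]
far=[(c,np.where(m[:,c])[0].min()) for c in range(250,373)]
near=[(c,np.where(m[:,c])[0].max()+1) for c in range(250,373)]
for nm,L in(("far",far),("near",near)):
    print(nm,[l[1] for l in L][::4])
```

```text
far [np.int64(164), np.int64(164), np.int64(164), np.int64(164), np.int64(164), np.int64(164), np.int64(164), np.int64(164), np.int64(163), np.int64(164), np.int64(164), np.int64(164), np.int64(164), np.int64(164), np.int64(164), np.int64(164), np.int64(163), np.int64(163), np.int64(163), np.int64(163), np.int64(163), np.int64(163), np.int64(163), np.int64(163), np.int64(163), np.int64(163), np.int64(163), np.int64(163), np.int64(163), np.int64(163), np.int64(163)]
near [np.int64(220), np.int64(220), np.int64(220), np.int64(220), np.int64(220), np.int64(220), np.int64(220), np.int64(220), np.int64(220), np.int64(221), np.int64(241), np.int64(241), np.int64(241), np.int64(241), np.int64(242), np.int64(241), np.int64(241), np.int64(241), np.int64(241), np.int64(241), np.int64(241), np.int64(241), np.int64(219), np.int64(219), np.int64(219), np.int64(219), np.int64(219), np.int64(220), np.int64(220), np.int64(220), np.int64(220)]
```

View pics/crop0.png

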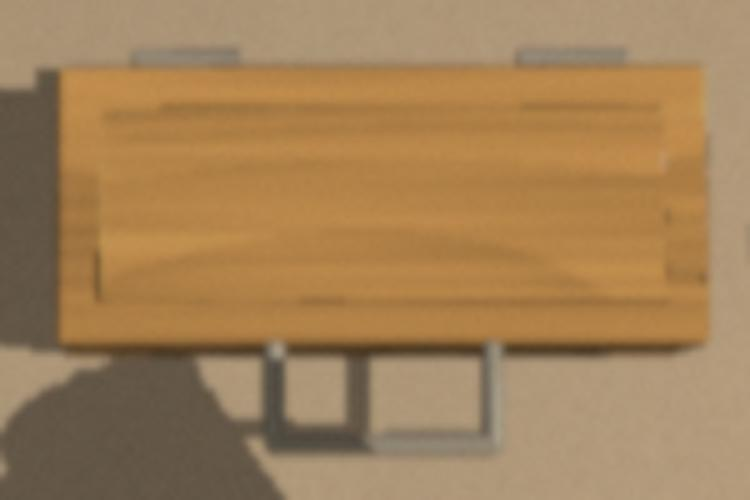

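The crop shows the bar from (268,440) to (500,445) in crop pixels, so its middle is at about (311.8, 238.4) in the full picture. The lid's corners are at about (60,67), (704,66), (708,343) and (60,347).

Run:
```python
from h import *
np.set_printoptions(precision=4,suppress=True)
f=lambda u,v,z:unproj("top",(u/5+235-.4,v/5+150-.4),z)
FL,FR,NL,NR=f(60,67,.09),f(704,66,.09),f(60,347,.09),f(708,343,.09)
print("corners",FL,FR,NL,NR)
y=[np.arctan2(-(A-B)[0],(A-B)[1]) for A,B in((FL,FR),(NL,NR))];print("yaw",y, np.linalg.norm(FL-FR),np.linalg.norm(FL-NL))
print("bar",f(384,442,.085), "C",(FL+FR+NL+NR)/4)
s=telemetry.get_state();print(s["eef_pos"],s["ee_rot"],s["q"])
```

```text
corners [ 0.6181 -0.112   0.09  ] [ 0.6138 -0.4103  0.09  ] [ 0.4879 -0.1111  0.09  ] [ 0.4853 -0.4074  0.09  ]
yaw [np.float64(-0.014577438545888083), np.float64(-0.008516664573120239)] 0.29833023442395495 0.13027030877408038
bar [ 0.4424 -0.2589  0.085 ] C [ 0.5513 -0.2602  0.09  ]
[ 0.1825 -0.6498  0.2266] [-3.1416 -0.     -2.8678] [-1.0089  0.3586  0.0119  0.     -1.2241 -0.2881]
```

Emit:
servo_tool([
  [[-30, 26, 0, 0], [-30, 26, 0, 0], [-30, 26, 0, 0], [-30, 26, 0, 0], [-30, 26, 0, 0], [-30, 26, 0, 0], [-30, 26, 0, 0], [-30, 26, 0, 0], [-30, 26, 0, 0], [-30, 26, 0, 0]],
], claw=0.3, grip_force=20)

```text
t: 1.68
eef_pos: [0.4017, -0.3167, 0.227]
ee_rot: [-3.141, 0.001, -2.868]
force: [0.9, -0.2, 0.7]
width: 0.0316
gripper_force: 0.0
```

Emit:
servo_tool([
  [[-28, 23, 0, -0.12], [-28, 23, 0, -0.12], [0, 0, 0, -0.12], [0, 0, 0, -0.12], [0, 0, 0, -0.12], [0, 0, 0, -0.12], [0, 0, 0, -0.12], [0, 0, 0, -0.12], [0, 0, 0, -0.12], [0, 0, 0, -0.12]],
])

```text
t: 2.52
eef_pos: [0.4388, -0.2567, 0.2267]
ee_rot: [-3.141, -0.0, -1.662]
force: [-0.0, 0.5, -0.3]
width: 0.0308
gripper_force: 0.0
```

```bash
cat >> h.py <<'E'
def err(P,yaw):
    s=telemetry.get_state(); p=np.array(s["eef_pos"]); w=s["ee_rot"][2]
    dx,dy,dz=np.array(P)-p
    turn=-((yaw-w+np.pi/2)%np.pi-np.pi/2) # half-turn equivalent
    c,sn=np.cos(w),np.sin(w)
    print("t",s["t"],"pos",p.round(4),"rot",np.round(s["ee_rot"],3),"tool mm",np.round(1e3*np.array([dx*c+dy*sn,dx*sn-dy*c,-dz]),1),"turn",round(turn,3),"F",np.round(s["force"],1),"w",round(s["width"],4),"gf",s["gripper_force"],"q",np.round(s["q"],2))
E
python3 -c "
from h import *
err([.4415,-.2595,.066],-1.583)"
```

```text
t 2.5167 pos [ 0.4388 -0.2567  0.2267] rot [-3.141 -0.    -1.662] tool mm [  2.6  -3.  160.7] turn -0.079 F [-0.   0.5 -0.3] w 0.0308 gf 0.0 q [-0.14  0.08 -0.35 -0.   -1.14  0.05]
```

Emit:
servo_tool([
  [[3, -3, 0, -0.08], [0, 0, 18, 0], [0, 0, 18, 0], [0, 0, 18, 0], [0, 0, 18, 0], [0, 0, 18, 0], [0, 0, 18, 0], [0, 0, 18, 0], [0, 0, 12, 0], [0, 0, 0, 0]],
])

```text
t: 3.35
eef_pos: [0.4398, -0.2596, 0.0862]
ee_rot: [3.138, 0.001, -1.588]
force: [-0.6, -0.2, 0.3]
width: 0.0305
gripper_force: 0.0
```

```bash
python3 -c "
from h import *
a=save('side','s1.png');save('top','t1.png')
cv2.imwrite('pics/s1c.png',cv2.resize(a[140:260,220:400,::-1],None,fx=4,fy=4))
err([.4415,-.2595,.066],-1.583)"
```

```text
t 3.45 pos [ 0.4415 -0.2601  0.0887] rot [ 3.141 -0.    -1.588] tool mm [-0.6  0.  22.7] turn -0.005 F [ 0.2  0.2 -0.5] w 0.0306 gf 0.0 q [-0.15  0.23 -0.52  0.   -0.82  0.13]
```

View pics/s1c.png

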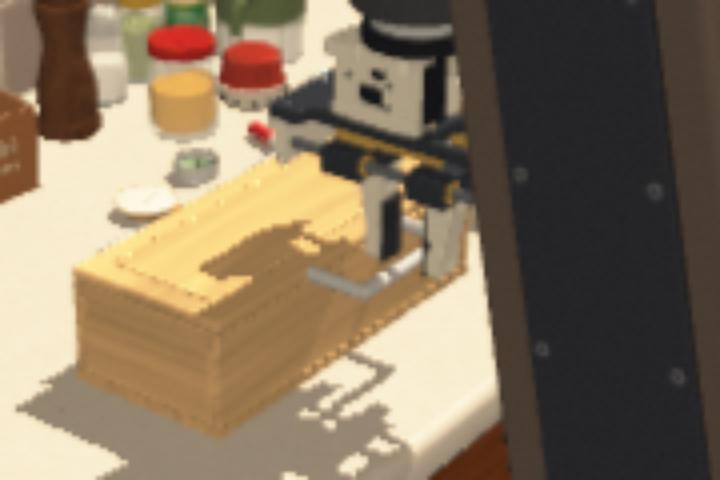

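Fingers straddle the bar: the rear finger tip is at crop (385,255) between bar and lid, and the front one is at (440,270). I'll go down and close.

Emit:
servo_tool([
  [[0, 0, 11, 0], [0, 0, 11, 0], [0, 0, 0, 0], [0, 0, 0, 0], [0, 0, 0, 0], [0, 0, 0, 0], [0, 0, 0, 0], [0, 0, 0, 0], [0, 0, 0, 0], [0, 0, 0, 0]],
])

```text
t: 4.28
eef_pos: [0.4416, -0.26, 0.0667]
ee_rot: [-3.141, -0.0, -1.588]
force: [0.1, -0.7, 0.0]
width: 0.0308
gripper_force: 0.0
```

Emit:
servo_tool([
  [[0, 0, 0, 0], [0, 0, 0, 0], [0, 0, 0, 0], [0, 0, 0, 0], [0, 0, 0, 0], [0, 0, 0, 0], [0, 0, 0, 0], [0, 0, 0, 0], [0, 0, 0, 0], [0, 0, 0, 0]],
], claw=1, grip_force=12)

```text
t: 5.12
eef_pos: [0.4424, -0.2601, 0.0668]
ee_rot: [-3.14, -0.0, -1.587]
force: [4.5, 1.0, -1.6]
width: 0.0093
gripper_force: 12.0
```

```bash
python3 -c "
from h import *
err([.4415,-.2595,.066],-1.583)
b=np.arctan2(.005,.175);R=np.hypot(.175,.005)
prev=None
for th in np.linspace(0,1.75,16):
    x=-R*np.cos(th+b);z=R*np.sin(th+b)
    if prev is not None: print(round(th,2),'fwd',round(1e3*(x-prev[0]),1),'up',round(1e3*(z-prev[1]),1))
    prev=(x,z)
"
```

```text
t 5.1167 pos [ 0.4424 -0.2601  0.0668] rot [-3.14  -0.    -1.587] tool mm [-0.5  0.9  0.8] turn -0.004 F [ 4.5  1.  -1.6] w 0.0093 gf 12.001613974571228 q [-0.15  0.26 -0.55  0.   -0.76  0.13]
0.12 fwd 1.8 up 20.3
0.23 fwd 4.1 up 20.0
0.35 fwd 6.4 up 19.4
0.47 fwd 8.6 up 18.5
0.58 fwd 10.7 up 17.4
0.7 fwd 12.7 up 16.0
0.82 fwd 14.5 up 14.4
0.93 fwd 16.0 up 12.6
1.05 fwd 17.4 up 10.7
1.17 fwd 18.5 up 8.6
1.28 fwd 19.4 up 6.4
1.4 fwd 20.0 up 4.1
1.52 fwd 20.3 up 1.7
1.63 fwd 20.4 up -0.7
1.75 fwd 20.2 up -3.0
```

Emit:
servo_tool([
  [[0, -0.7, -10.2, 0], [0, -1.1, -10.1, 0], [0, -1.8, -10.1, 0], [0, -2.3, -9.9, 0], [0, -2.9, -9.8, 0], [0, -3.5, -9.6, 0], [0, -4, -9.4, 0], [0, -4.6, -9.1, 0], [0, -5.1, -8.9, 0], [0, -5.6, -8.5, 0]],
])

```text
t: 5.95
eef_pos: [0.4759, -0.2604, 0.1624]
ee_rot: [-3.137, -0.0, -1.588]
force: [15.7, -2.4, -12.7]
width: 0.0094
gripper_force: 12.0
```

```bash
python3 -c "
from h import *
th=1.7/1.75*.583
err([.4424+.0316,-.2604,.0668+.0956],-1.583)
save('side','s2.png')"
```

```text
t 5.95 pos [ 0.4759 -0.2604  0.1624] rot [-3.137 -0.    -1.588] tool mm [0.  1.9 0. ] turn -0.005 F [ 15.7  -2.4 -12.7] w 0.0094 gf 11.993256211280823 q [-0.14  0.19 -0.37 -0.   -1.    0.12]
```

Emit:
servo_tool([
  [[0, -7.1, -7.2, 0], [0, -7.6, -7, 0], [0, -7, -7.4, 0], [0, -7.4, -7, 0], [0, -7.8, -6.5, 0], [0, -8.2, -6.1, 0], [0, -8.5, -5.6, 0], [0, -8.9, -5.1, 0], [0, -9.1, -4.6, 0], [0, -9.4, -4, 0]],
])

```text
t: 6.83
eef_pos: [0.5552, -0.2619, 0.2233]
ee_rot: [-3.141, -0.0, -1.588]
force: [-2.7, 1.0, 1.0]
width: 0.0098
gripper_force: 12.0
```

Emit:
servo_tool([
  [[0, -9.6, -3.5, 0], [0, -9.8, -2.9, 0], [0, -9.9, -2.3, 0], [0, -10.1, -1.8, 0], [0, -10.1, -1.1, 0], [0, -10.2, -0.6, 0], [0, -10.2, 0, 0], [0, -10.2, 0.7, 0], [0, -10.1, 1.2, 0], [0, -10.1, 1.8, 0]],
])

```text
t: 7.67
eef_pos: [0.6554, -0.2637, 0.2309]
ee_rot: [-3.142, -0.0, -1.588]
force: [0.3, 0.5, 0.1]
width: 0.0091
gripper_force: 12.0
```

```bash
python3 -c "
from h import *
err([.65,-.2604,.234],-1.583)
a=save('side','s3.png');cv2.imwrite('pics/s3c.png',cv2.resize(a[100:260,200:400,::-1],None,fx=3.5,fy=3.5))"
```

```text
t 7.6667 pos [ 0.6554 -0.2637  0.2309] rot [-3.142 -0.    -1.588] tool mm [-3.2  5.5 -3.1] turn -0.005 F [0.3 0.5 0.1] w 0.0091 gf 11.999882608652115 q [-0.11  0.41  0.1   0.   -1.26  0.09]
```

View pics/s3c.png

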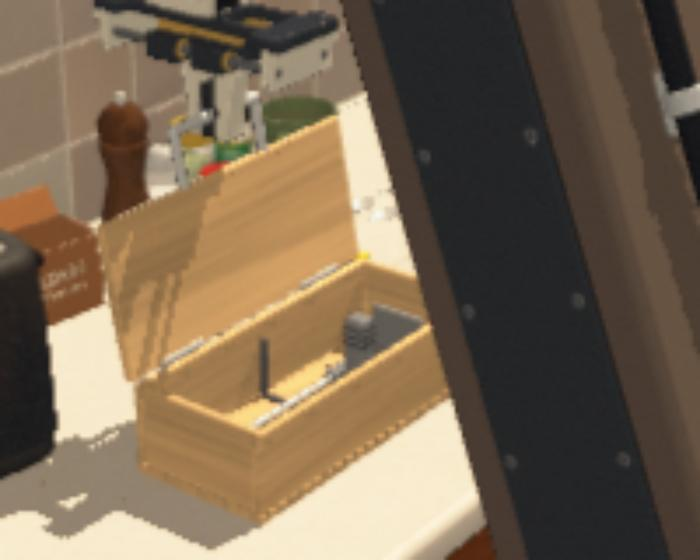

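The lid is past upright, and the chest interior is visible: the post is at crop (360,330) and the mark at (265,370). I'll carry the lid almost to its stop, let go and rise.

Emit:
servo_tool([
  [[0, -7, 1.5, 0], [0, -7, 2, 0], [0, 0, 0, 0], [0, 0, 0, 0], [0, 0, 0, 0], [0, 0, 0, 0], [0, 0, 0, 0], [0, 0, 0, 0], [0, 0, 0, 0], [0, 0, 0, 0]],
])

```text
t: 8.55
eef_pos: [0.668, -0.2639, 0.2275]
ee_rot: [3.141, 0.0, -1.588]
force: [-0.2, -0.5, -1.8]
width: 0.0096
gripper_force: 12.0
```

Emit:
servo_tool([
  [[0, 0, 0, 0], [0, 0, 0, 0], [0, 0, 0, 0], [0, 0, 0, 0], [0, 0, 0, 0], [0, 0, -8, 0], [0, 0, -10, 0], [0, 0, -12, 0], [0, 0, -12, 0], [0, 0, -12, 0]],
], claw=0.3)

```text
t: 9.38
eef_pos: [0.6686, -0.264, 0.2839]
ee_rot: [-3.14, -0.0, -1.588]
force: [0.3, -0.3, 0.2]
width: 0.0312
gripper_force: 0.0
```

```bash
python3 -c "
from h import *
np.set_printoptions(precision=4,suppress=True)
for c in('top','side'):
    a=save(c,c+'4.png')
    for n in('pusher_post','mark','lid_bar','pusher'):
        r=recognise(c,n);print(c,n,[(np.round(x['position'],3),round(x['conf'],2)) for x in r[:2]])
    if c=='top': cv2.imwrite('pics/t4c.png',cv2.resize(a[130:250,230:390,::-1],None,fx=5,fy=5,interpolation=cv2.INTER_CUBIC))
err([.5513,-.32,.2],-3.154)"
```

```text
top pusher_post [(array([ 0.547, -0.348,  0.021]), 0.74)]
top mark []
top lid_bar [(array([ 0.644, -0.22 ,  0.148]), 0.68)]
top pusher [(array([ 0.548, -0.349,  0.02 ]), 0.86)]
side pusher_post [(array([ 0.555, -0.324,  0.048]), 0.78)]
side mark []
side lid_bar [(array([ 0.64 , -0.241,  0.149]), 0.68)]
side pusher [(array([ 0.554, -0.323,  0.046]), 0.52)]
t 9.8833 pos [ 0.6681 -0.2638  0.2809] rot [ 3.14   0.    -1.588] tool mm [ 58.2 115.9  80.9] turn 1.566 F [1.  0.4 0.2] w 0.0308 gf 0.0 q [-0.11  0.41  0.21 -0.   -1.37  0.09]
```

View pics/t4c.png

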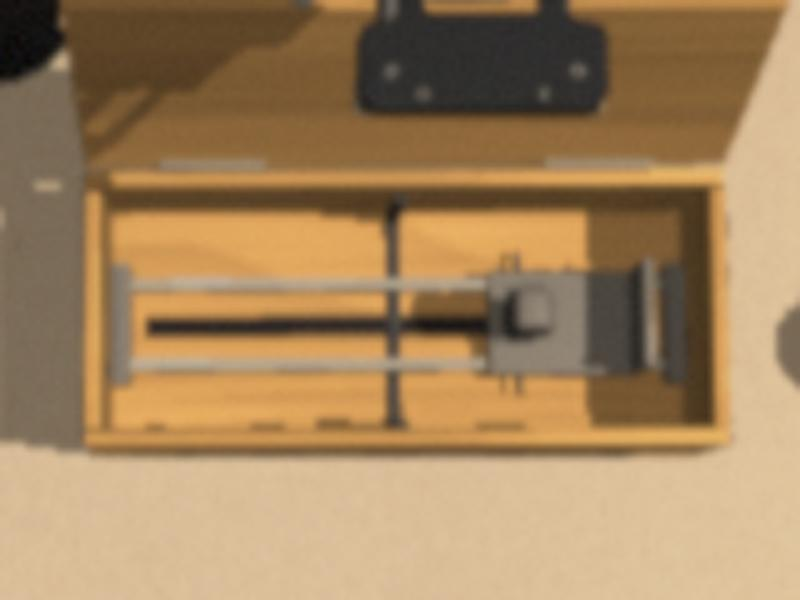

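The crop shows the mark at column 393.5 (rows 200-425). The pointers are at column ~511 (rows 260 and 385), and the post top is at about (533,312).

Run:
```python
from h import *
np.set_printoptions(precision=4,suppress=True)
f=lambda u,v,z:unproj("top",(u/5+230-.4,v/5+130-.4),z)
for z in(.011,): print("mark",f(394.5,215,z),f(392.5,415,z),f(393.5,313,z),"ptr",f(511,260,z),f(511.5,385,z),(f(511,260,.016)))
print("post top",f(533,312,.076))
print("chest rim", f(88,180,.08),f(722,180,.08),f(88,440,.08),f(726,440,.08))
c,s=np.cos(-.012),np.sin(-.012)
print("rest pred",.5513+.06*s*1, -.2602-.06*c)
```

```text
mark [ 0.6076 -0.2606  0.011 ] [ 0.5069 -0.2575  0.011 ] [ 0.558 -0.259  0.011] ptr [ 0.5839 -0.3184  0.011 ] [ 0.521 -0.317  0.011] [ 0.5831 -0.3178  0.016 ]
post top [ 0.5489 -0.3197  0.076 ]
chest rim [ 0.614  -0.1125  0.08  ] [ 0.6092 -0.4091  0.08  ] [ 0.4918 -0.1116  0.08  ] [ 0.4874 -0.4066  0.08  ]
rest pred 0.5505800172798756 -0.32019568005183974
```

Emit:
servo_tool([
  [[12, 23, 0, 0], [12, 23, 0, 0], [12, 23, 0, 0], [11, 23, 0, 0], [11, 24, 0, 0], [0, 0, 0, 0.12], [0, 0, 0, 0.12], [0, 0, 0, 0.12], [0, 0, 0, 0.12], [0, 0, 0, 0.12]],
], claw=0.1)

```text
t: 10.72
eef_pos: [0.5512, -0.3199, 0.2815]
ee_rot: [3.141, -0.0, -2.194]
force: [-0.5, 0.2, -0.2]
width: 0.0394
gripper_force: 0.0
```

Emit:
servo_tool([
  [[0, 0, 0, 0.12], [0, 0, 0, 0.12], [0, 0, 0, 0.12], [0, 0, 0, 0.12], [0, 0, 0, 0.12], [0, 0, 0, 0.12], [0, 0, 0, 0.12], [0, 0, 0, 0.12], [0, 0, 0, 0], [0, 0, 0, 0]],
])

```text
t: 11.55
eef_pos: [0.5513, -0.3198, 0.2814]
ee_rot: [3.142, -0.0, 3.139]
force: [-0.8, -0.5, -0.4]
width: 0.0398
gripper_force: 0.0
```

```bash
python3 -c "
from h import *
err([.550,-.320,.036],-3.154)"
```

```text
t 11.55 pos [ 0.5513 -0.3198  0.2814] rot [ 3.142 -0.     3.139] tool mm [ 1.300e+00 -2.000e-01  2.454e+02] turn 0.01 F [-0.8 -0.5 -0.4] w 0.0398 gf 0.0 q [-0.22  0.27  0.01  0.   -1.31 -1.35]
```

Emit:
servo_tool([
  [[1.3, 0, 20, 0.01], [0, 0, 25, 0], [0, 0, 25, 0], [0, 0, 25, 0], [0, 0, 25, 0], [0, 0, 25, 0], [0, 0, 25, 0], [0, 0, 15, 0], [0, 0, 0, 0], [0, 0, 0, 0]],
])

```text
t: 12.38
eef_pos: [0.5497, -0.3199, 0.0962]
ee_rot: [3.141, -0.002, 3.128]
force: [-0.1, 0.3, 0.7]
width: 0.0392
gripper_force: 0.0
```

```bash
python3 -c "
from h import *
a=save('side','s5.png');cv2.imwrite('pics/s5c.png',cv2.resize(a[120:260,210:400,::-1],None,fx=4,fy=4))
err([.550,-.320,.036],-3.154)"
```

```text
t 12.4333 pos [ 0.5506 -0.3202  0.0974] rot [-3.141  0.     3.128] tool mm [ 0.6  0.2 61.4] turn -0.001 F [0.4 0.1 0.8] w 0.0396 gf 0.0 q [-0.22  0.4  -0.24  0.   -0.93 -1.36]
```

View pics/s5c.png

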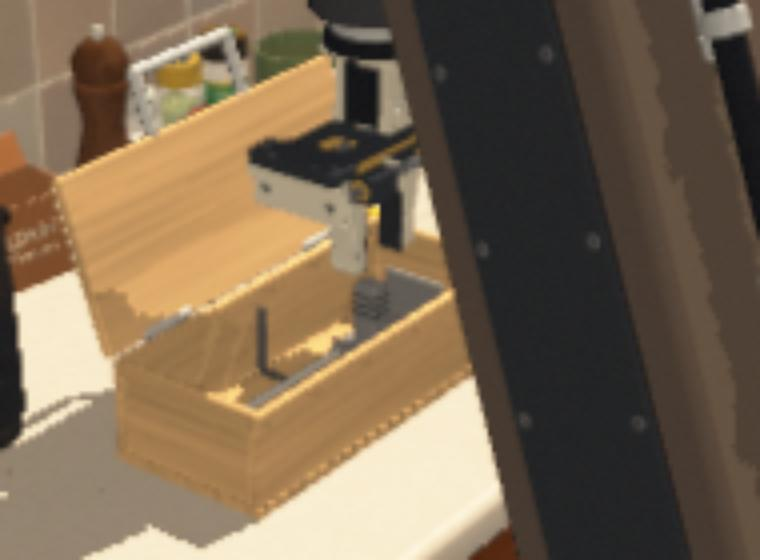

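The lid is resting open. The fingertips, at crop (348,268) and (395,245), are centred over the post at (372,290). I'll go down and grip.

Emit:
servo_tool([
  [[0, 0, 10, 0], [0, 0, 10, 0], [0, 0, 10, 0], [0, 0, 10, 0], [0, 0, 10, 0], [0, 0, 9, 0], [0, 0, 0, 0], [0, 0, 0, 0], [0, 0, 0, 0], [0, 0, 0, 0]],
])

```text
t: 13.27
eef_pos: [0.5505, -0.32, 0.0382]
ee_rot: [-3.141, 0.001, 3.126]
force: [0.1, 0.2, -0.2]
width: 0.0393
gripper_force: 0.0
```

Emit:
servo_tool([
  [[0, 0, 0, 0], [0, 0, 0, 0], [0, 0, 0, 0], [0, 0, 0, 0], [0, 0, 0, 0], [0, 0, 0, 0], [0, 0, 0, 0], [0, 0, 0, 0], [0, 0, 0, 0], [0, 0, 0, 0]],
], claw=1, grip_force=40)

```text
t: 14.1
eef_pos: [0.5502, -0.3199, 0.0379]
ee_rot: [-3.141, 0.0, 3.125]
force: [-0.8, 0.2, 4.4]
width: 0.0179
gripper_force: 40.0
```

```bash
python3 -c "
from h import *
err([.5512,-.2605,.038],-3.154)"
```

```text
t 14.1 pos [ 0.5502 -0.3199  0.0379] rot [-3.141  0.     3.125] tool mm [-0.1 59.4 -0.1] turn -0.004 F [-0.8  0.2  4.4] w 0.0179 gf 40.00059485435486 q [-0.22  0.47 -0.29  0.   -0.81 -1.37]
```

Emit:
servo_tool([
  [[0, 6, 0, 0], [0, 7, 0, 0], [0, 7, 0, 0], [0, 7, 0, 0], [0, 7, 0, 0], [0, 7, 0, 0], [0, 7, 0, 0], [0, 7, 0, 0], [0, 3, 0, 0], [0, 0, 0, 0]],
])

```text
t: 14.93
eef_pos: [0.551, -0.2618, 0.0379]
ee_rot: [-3.141, 0.0, 3.126]
force: [-0.4, -6.9, 1.7]
width: 0.0176
gripper_force: 40.0
```

```bash
python3 -c "
from h import *
a=save('top','t6.png');b=save('side','s6.png')
A=cv2.resize(a[160:224,240:320],(800,640),interpolation=cv2.INTER_CUBIC)[:330]
A=cv2.resize(a[160:224,240:320],None,fx=5,fy=5,interpolation=cv2.INTER_CUBIC)
B=cv2.resize(b[178:242,250:330],None,fx=5,fy=5,interpolation=cv2.INTER_CUBIC)
cv2.imwrite('pics/c6.png',np.hstack([A,B])[:,:,::-1])
err([.5512,-.2605,.038],-3.154)"
```

```text
t 15.0333 pos [ 0.551  -0.2622  0.0379] rot [-3.141  0.     3.126] tool mm [-0.2  1.7 -0.1] turn -0.003 F [-1.3 -7.8  2.1] w 0.0175 gf 39.99975621700287 q [-0.12  0.43 -0.36  0.   -0.78 -1.46]
```

View pics/c6.png

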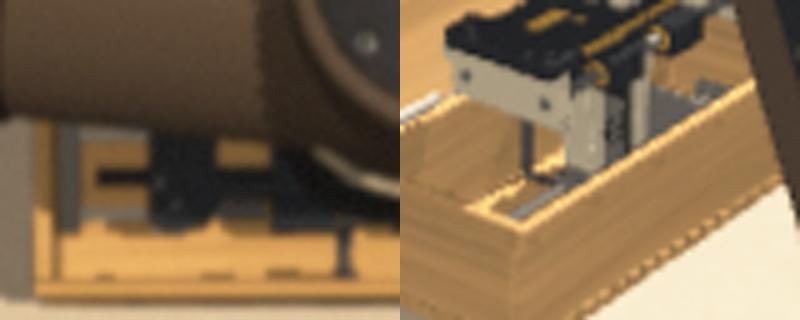

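The top crop shows the mark's lower end at crop column ~346, row 260. The arm hides most of the pointers, so I'll enlarge the area where the near pointer meets the mark.

```bash
python3 -c "
import cv2,numpy as np
a=cv2.imread('pics/t6.png');b=cv2.imread('pics/s6.png');t=cv2.imread('pics/top4.png')
g=lambda i,r,c:cv2.convertScaleAbs(cv2.resize(i[r:r+22,c:c+30],(400,293),interpolation=cv2.INTER_CUBIC),alpha=1.5,beta=15)
cv2.imwrite('pics/c7.png',np.vstack([np.hstack([g(a,198,293),g(b,202,270)]),np.hstack([g(t,198,293),g(t,198,317)])]))"
```

```text
(no output)
```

View pics/c7.png

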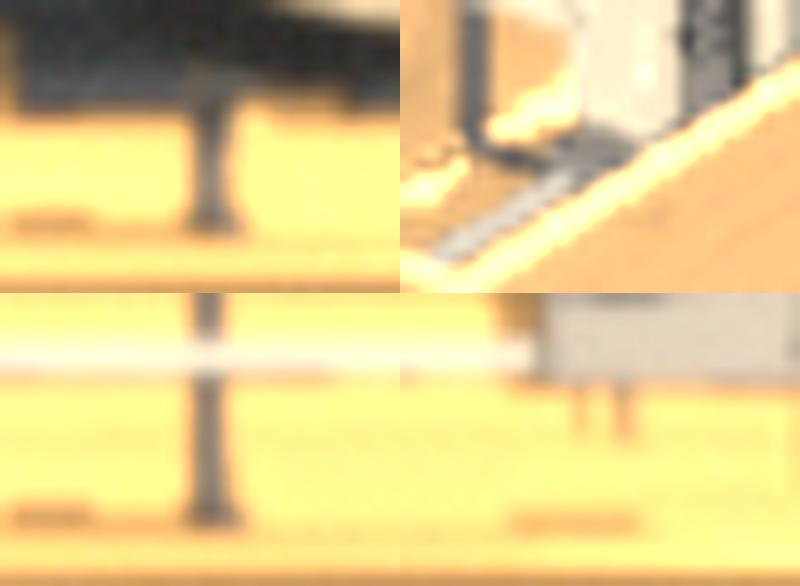

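The bottom-right panel (rest pose) shows a strong stroke at column 623 and a fainter one at 580. Light in this scene falls to the left, so the stroke at 623 is the pointer and the one at 580 its shadow. That puts the pull at about 61 mm, which agrees with the gripped post at y = -0.320 and the mark at -0.259. I'll move on by about 3 mm and check the intensity profiles.

Emit:
servo_tool([
  [[0, 1, 0, 0], [0, 1, 0, 0], [0, 1, 0, 0], [0, 0, 0, 0], [0, 0, 0, 0], [0, 0, 0, 0], [0, 0, 0, 0], [0, 0, 0, 0], [0, 0, 0, 0], [0, 0, 0, 0]],
])

```text
t: 15.87
eef_pos: [0.551, -0.2595, 0.0379]
ee_rot: [-3.141, 0.0, 3.126]
force: [-0.4, -7.0, 1.9]
width: 0.0175
gripper_force: 40.0
```

```bash
python3 -c "
from h import *
err([.5512,-.259,.038],-3.154)
n=save('top','t8.png');save('side','s8.png')
a=cv2.imread('pics/top4.png');b=cv2.imread('pics/t6.png');c=cv2.imread('pics/t8.png')
for r in range(205,214,1):
  print(r,*[i[r,302:316].mean(1).astype(int) for i in(a,b,c)])
print('rest ptr')
for r in range(203,212): print(r,a[r,324:340].mean(1).astype(int))
"
```

```text
t 15.8667 pos [ 0.551  -0.2595  0.0379] rot [-3.141  0.     3.126] tool mm [-0.2  0.5 -0.1] turn -0.004 F [-0.4 -7.   1.9] w 0.0175 gf 40.00035345554352 q [-0.12  0.43 -0.36  0.   -0.78 -1.47]
205 [151 151 151 151 140 101  76  96 134 147 149 150 149 150] [53 54 54 53 55 53 50 49 62 81 82 75 73 69] [55 55 54 57 64 56 51 61 76 75 72 71 71 71]
206 [157 156 156 155 143 104  76  99 142 156 157 157 157 157] [ 79  80  78  78  74  59  45  53  84 115 119 105  97  95] [ 80  78  80  76  68  58  58  81 109 103  98  95  95  95]
207 [156 156 155 153 141 102  77  98 139 154 155 154 155 155] [119 120 120 120 110  78  53  63 103 140 148 133 125 124] [122 121 120 113  90  66  67 100 134 132 126 125 123 125]
208 [150 150 150 150 140 101  77  96 136 150 150 151 151 150] [148 147 147 147 137  96  62  72 112 145 154 152 149 148] [149 147 149 139 106  74  72 102 139 149 148 150 148 149]
209 [150 150 150 150 138  99  77  96 134 149 150 150 150 150] [155 155 156 155 144 103  71  85 122 149 157 156 156 156] [156 157 155 150 127  89  75  99 140 153 155 156 155 156]
210 [154 153 153 153 142 100  76  93 129 149 
[... 605 characters left out ...]
61] [157 158 158 154 135  97  72  83 113 142 158 161 160 161]
rest ptr
203 [146 141 130 106 113 124 126 126 126 127 127 129 128 129 129 128]
204 [135 118 106  97 108 118 115 119 120 114 118 123 125 125 125 124]
205 [147 131 124 121 123 122 112 125 125 105 114 129 133 132 132 131]
206 [154 152 150 150 151 144 125 140 139 111 124 145 150 152 152 151]
207 [154 152 153 154 155 148 128 143 144 114 128 148 155 155 155 153]
208 [150 151 152 150 151 147 136 143 142 122 127 144 151 150 150 151]
209 [150 150 151 151 151 151 147 148 147 139 139 146 150 152 150 152]
210 [153 153 154 155 154 154 154 154 153 152 152 154 155 154 154 154]
211 [154 154 157 156 157 155 157 157 156 156 155 156 156 155 155 154]
```

Emit:
servo_tool([
  [[0, 0.8, 0, 0], [0, 0.7, 0, 0], [0, 0, 0, 0], [0, 0, 0, 0], [0, 0, 0, 0], [0, 0, 0, 0], [0, 0, 0, 0], [0, 0, 0, 0], [0, 0, 0, 0], [0, 0, 0, 0]],
])

```text
t: 16.8
eef_pos: [0.551, -0.258, 0.0379]
ee_rot: [-3.14, 0.0, 3.126]
force: [-2.7, -6.7, 2.5]
width: 0.0175
gripper_force: 40.0
```

```bash
python3 -c "
from h import *
np.set_printoptions(precision=4,suppress=True)
err([.5512,-.259,.038],-3.154)
save('top','t9.png');save('side','s9.png')
T=[cv2.imread('pics/%s.png'%k) for k in('top4','t6','t8','t9')];S=[cv2.imread('pics/%s.png'%k) for k in('side4','s6','s8','s9')]
for r in (207,208,209): print(r,*[i[r,302:314].mean(1).astype(int) for i in T])
for u,z in((333.35,.018),(333.35,.010),(330.1,.008),(331.7,.012)): print(u,z,unproj('top',(u,206.5),z))
print('mark near',unproj('top',(308.05,208),.011))
for y in (-.3199,-.2622,-.2595,-.258): print(y,[proj('top',(.514,y+.0005,z)).round(2) for z in(.010,.018)])
g=lambda i,r,c,h,w:cv2.convertScaleAbs(cv2.resize(i[r:r+h,c:c+w],(200,240),interpolation=cv2.INTER_NEAREST),alpha=1.5)
top=[g(T[0],196,320,24,20)]+[g(t,196,298,24,20) for t in T[1:]]
sd=[g(s,196,270,36,30) for s in S]
cv2.imwrite('pics/c9.png',np.vstack([np.hstack(top),np.hstack(sd)]))"
```

```text
t 16.8 pos [ 0.551  -0.258   0.0379] rot [-3.14   0.     3.126] tool mm [-0.2 -1.  -0.1] turn -0.004 F [-2.7 -6.7  2.5] w 0.0175 gf 40.00022292137146 q [-0.12  0.43 -0.36  0.   -0.78 -1.47]
207 [156 156 155 153 141 102  77  98 139 154 155 154] [119 120 120 120 110  78  53  63 103 140 148 133] [122 121 120 113  90  66  67 100 134 132 126 125] [120 120 113  91  80  66  67  85 113 122 123 124]
208 [150 150 150 150 140 101  77  96 136 150 150 151] [148 147 147 147 137  96  62  72 112 145 154 152] [149 147 149 139 106  74  72 102 139 149 148 150] [148 147 141 111  91  73  70  95 132 147 148 147]
209 [150 150 150 150 138  99  77  96 134 149 150 150] [155 155 156 155 144 103  71  85 122 149 157 156] [156 157 155 150 127  89  75  99 140 153 155 156] [155 157 149 133 116  85  74  97 139 153 155 156]
333.35 0.018 [ 0.5205 -0.3197  0.018 ]
333.35 0.01 [ 0.5213 -0.3207  0.01  ]
330.1 0.008 [ 0.5216 -0.3129  0.008 ]
331.7 0.012 [ 0.5212 -0.3164  0.012 ]
mark near [ 0.5184 -0.2576  0.011 ]
-0.3199 [array([332.9 , 209.42]), array([333.31, 209.13])]
-0.2622 [array([309.71, 209.77]), array([309.94, 209.48])]
-0.2595 [array([308.63, 209.79]), array([308.84, 209.5 ])]
-0.258 [array([308.03, 209.79]), array([308.24, 209.51])]
```

View pics/c9.png

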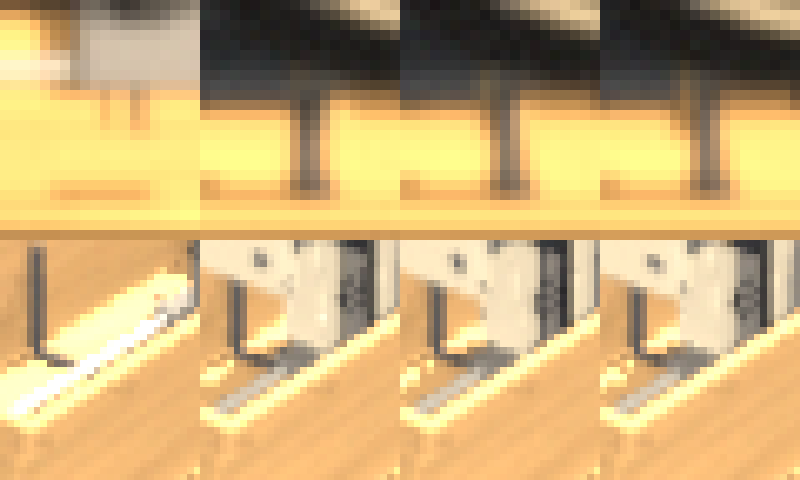

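The panels show the shadow emerging to the left of the mark while the pointer itself disappears into it. The pointer's predicted column is 308.2 and the mark's centre is 308.05, so they are aligned and I'm handing in.

```bash
python3 -c "
from h import *
print(ticket.job_done())"
```

```text
the job is handed in; nothing more can be done
None
```

I handed the job in with the lid resting open on its stop and the gripper still holding the pusher post; by my measurements its pointers are within about 1 mm of the refill mark. The pods, jar and timer were not touched.

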